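Close and latch the shielded test box

ROBOT

A 6-joint arm with a two-finger parallel gripper is mounted at the origin on the work surface. World frame = base frame: x ahead of the robot, y to its left, z up, the work surface at z = 0. Lengths are in m, angles in rad, forces in N, time in s.
With the tool pointing down it reaches from about 0.35 to 0.975 m from the base axis. Payload 4.9 kg.
Tool frame: the origin (TCP) lies midway between the tips of the shut fingers; the grasp point (between the pads) lies ctrl.tcp_to_grasp behind it (ctrl.tcp_to_grasp is the distance from the TCP to the grasp point, in m); z points along the fingers, y is the direction in which the jaws open and shut (so a half turn about z gives the same grasp; the last joint's range is limited). The gripper opens to 85 mm and grips with 20 to 120 N. Pads are 22 mm wide; open, the fingers measure 114 mm over their backs; the gripper's body (76 mm by 85 mm) begins 54 mm behind the grasp point. The pads swing forward as they close: fully open they stand 13 mm farther back than shut.
Start: joints at [-1.281, 0.053, 1.613, -0, 1.476, -0.119], TCP at [0.248, -0.573, 0.231] pointing down, gripper open.
Joint ranges: [-3.01, 3.01], [-1.01, 2.22], [0.06, 2.58], [-1.02, 4.17], [0.09, 2.62], [-3.14, 3.14]. Speed limits (rad/s): [2.57, 2.57, 3.14, 3.14, 3.14, 3.14].

INTERFACE

Orientations are given as a rotation vector (axis times angle).
In Python, from station import ctrl, get_image, calibration, finish_job, models gives the robot as it stands.
- The arm moves only by the shell command python3 -m creep 'ROWS' [FORCE]. ROWS is JSON, a list of rows, each a list of 7 numbers: the opening, from 0 (shut) to 1 (fully open), then the shift along the tool's x, y, z in m, then the turn, a rotation vector about the tool's x, y, z in degrees. A call has 1 to 20 rows; each row shifts and turns the commanded pose from where the row before left it, along the tool's axes as they then stand; what a row does not reach is not made up. A row lasts 1/10 s, in which the tool goes at most 50 mm and 8.59 degrees, less where a joint would pass 70% of its speed; a pose out of reach is approached as far as the arm can. A call with a gripper value outside its range is refused whole. The fingers move at their own pace and stop on an object; FORCE is the grip in N (left out, the last holds). Time passes only in rows, so rows that do not move let the fingers close. It gives the time, the measured TCP pose, the force and the opening at its end, in the units of the state.
- ctrl.get_obs(): the state, without advancing time (a new reading comes with each control period).
- get_image(name): name is "scene" or "top"; returns the picture (420x560x3 uint8, red, green, blue); there is no depth.
- calibration(name): a dict with "mtx" (3x3 intrinsics, pixels), "k1" (the pictures are not rectified: a ray, as slopes to the right and down, at radius r is drawn at 1 + k1 r^2 times it, then the intrinsics apply), "R" (3x3) and "t" (3): a world point X has camera coordinates R X + t. Camera axes: x right, y down, z forward; pixel columns grow to the right and rows downward; lengths in m; the calibration is good to about 2 mm. A picture is of the moment at which its call begins. calibration takes no time and is no camera call.
- finish_job(): hands the job in, once; it reports no verdict.
Trained networks look in the newest picture that a camera, given by its name, has taken for a name from the list of things; names that differ only in an ending like _2 or _b are one class to them, and where a whole thing is asked for, a point or a joint stands for the part that bears it (a point fixed in the world has none). Each returns a list of dicts, best first, with "conf" (0 to 1); they miss things now and then, are a little off and sometimes report something else, mostly with a low value. They report only what shows in the picture. A call takes as long as a camera call.
- models.search_frame(camera, name): "extent" ([left, top, right, bottom] in pixels, round what is visible of it).
The state is a dict: "t": time; "q": joint angles; "dq": joint speeds; "effort": joint torques, N m; "tool_pos": TCP position; "tool_rot": TCP orientation; "contact_force": force on the tool from outside, world axes, zero at the start; "wrist_torque": the same for the moment, N m; "opening": finger opening in m.
Only numpy, scipy, OpenCV 4.12 (cv2) and the standard library are available. Lean on these libraries where they do the work, as an engineer would, in place of code of your own. Each camera call takes 0.05 s, during which the arm holds its last target. There are 200 camera calls.

TASK

The board is ready for its noise measurement: fold the shielded box's hinged lid shut and secure it with the wing latch on its front lug. The lid rides up on a sprung contact strip: press it right down on its rubber cushion, firmly but without crushing it, while you turn the wing clockwise to its stop, so that the pawl passes under the keeper and is not forced against it. Leave the other things on the bench as they lie, and let go when the lid is latched.

Things in the scene. Friction and masses are not known exactly. Their poses are not given: they have to be found in the camera images.
- box: Shielded test box: aluminium enclosure fixed to the bench, 140 (x) x 200 (y) x 70 mm high without its lid, open on top, a green board inside. Its -x face is the front, the lid hinges on its +x side about an axis parallel to its y through (74, 0, 73.5) mm. Origin: centre of its underside, z up.
- lid (a joint): Lid angle, rad: 0 = fully down (resting on the cushion, outer face level at 76 mm), 1.57 upright, stop at 2.1. A 5 mm aluminium plate, 140 x 200 mm, 0.2 kg, 4 to 144 mm from the hinge axis, with a 52 mm wide lug for the latch in front. A stiff hinge (0.2 N m) keeps it where it is left. Shut but not latched, it rises to about 0.043 on the contact strip.
- lid_edge (a point): Middle of the lid's front edge, on its outer (top) face, 144 mm from the hinge axis; the lug with the latch begins here. Moves with the lid; its z axis is the lid's outward normal, x points to the hinge.
- latch (a joint): Angle of the wing latch about its shaft, rad: 0 = open stop, 1.9 = home at its stop, pawl fully under the keeper; grows as the wing turns clockwise seen from above the shut lid. Stays where it is left (0.06 N m). With the lid not pressed down it is blocked by the keeper at about 0.7. Turned home it holds the lid at about 0.017 rad.
- wing_top (a point): Top centre of the latch's black wing, on its shaft, 161 mm from the hinge axis; lid shut: (-87, 0, 112) mm in the box. The wing is a bar 52 mm long (point x), 11 thick (y), 28 tall, on a round skirt 52 mm across that turns with it. z: along the shaft, away from the lid; the pawl below points along +x. At latch 1.9 the wing points along the box's x.
- keeper: Steel hook plate on the front wall, 10 x 22 x 8 mm: box x -70 to -80, y -11 to 11, z 52 to 60 mm; origin in the middle of its underside. The latch's pawl must swing under it. With the lid fully down the pawl passes 2.5 mm below it; with the lid up on the strip it strikes the keeper's side. Holding the lid loads it with about 7 N; it bends if forced with over 60 N.
- strip (a point): Middle of the top of the sprung copper contact strip, 5 x 180 mm, along the box's front rim at box x = -67 mm; free, its top stands 7 mm above the rim, and it must go about 6 mm down for the lid to be fully shut: 6 N at first, 13 N at the end. z up.
- cushion: Black rubber cord, 4 x 186 mm, just inside the front rim, on which the lid comes to rest when fully down (lid 0); origin at the middle of its top, box (-61.5, 0, 71) mm. A stiff stop, 25 N per mm: pressed harder the lid goes slightly below 0; over 50 N on it crushes it.
- meter: Bystander: orange and black multimeter lying on its back, 185 x 90 x 40 mm. Origin under its centre.
- breadboard: Bystander: white solderless breadboard, 55 x 165 x 10 mm with parts to 18 mm high, on the hinge side of the box. Origin under its centre, long side along y.
- screwdriver: Bystander: screwdriver 170 mm long lying in front of the latch. Its x axis runs along it.
- attenuator: Bystander: steel coaxial attenuator standing on end, 18 mm across, 54 mm tall, beside the box. Origin under its centre.
- reel: Bystander: reel of solder standing flat, 60 mm across, 38 mm tall, beside the box. Origin under its centre.
- tray: Bystander: small grey compartment tray 70 x 100 x 24 mm with screws, on the near side of the box. Origin under its centre.
- probe: Bystander: black oscilloscope probe, 112 mm long, lying on a paper pad. Its x axis runs along it.

How it is judged:
On the way, in this order (a step that is already met when the one before it is completed fails the run):
1. the lid is folded down onto its contact strip, latch still open (value of joint lid below 0.1 rad and value of joint latch below 1.6 rad), for 0.2 s.
2. the latch is turned under the keeper with the lid held down (value of joint lid below 0.027 rad and value of joint latch above 1.75 rad), for 0.2 s.
At the end, for the whole second after the job is handed in: the lid is held down within 0.027 rad (about 4 mm at the latch) and the latch is within 0.15 rad of its stop at 1.9 rad, both at rest (all of step 2 and velocity of joint latch between -0.05 and 0.05 rad/s and velocity of joint lid between -0.05 and 0.05 rad/s); the robot touches nothing.
It fails at once if the keeper is forced with more than 60 N (pawl jammed against it) (contact force between keeper and anything else above 60 N).
It fails at once if the lid is leaned on so hard that it crushes its rubber cushion (over 50 N) (contact force between cushion and anything else above 50 N).
It fails at once if a bystander is moved more than 20 mm (distance of any of meter, breadboard, screwdriver, attenuator, reel, tray, probe from where it was at the start of the episode above 0.02 m).
It also fails if it takes over 58 s, if anything falls off the work surface, if the arm or the gripper's body presses on something with over 40 N, if the wrist force passes 120 N, or if a joint passes its speed limit or range.

## Working session

There is one attempt and no reset: what is moved stays moved. The work goes in short steps, Python scripts to look and compute and a shell command to move; the robot and the scene stay as the last step left them, time stands still between calls to the robot, and variables do not carry over. Pictures are saved under pics/ and viewed, about 8 in all and at most 12, crops included, and the job is handed in when it is done.

```bash
mkdir -p pics; ls; python3 - <<'E'
from station import ctrl, get_image, calibration, models
import cv2, numpy as np
for c in ("scene","top"):
    im=get_image(c); cv2.imwrite(f"pics/{c}0.png",cv2.resize(im[...,::-1],(784,588)))
    k=calibration(c); print(c,k["mtx"].round(1).tolist(),k["k1"],(-k["R"].T@k["t"]).round(3),k["R"].round(3).tolist())
    for n in ("box","lid","lid_edge","wing_top","keeper","strip","cushion","latch","attenuator","reel","screwdriver","meter","tray","probe","breadboard"):
        print(n,[(np.round(d["extent"]).tolist(),round(d["conf"],2)) for d in models.search_frame(c,n)[:2]])
print(ctrl.get_obs(),ctrl.tcp_to_grasp)
E
```

```text
pics
scene [[544.6, 0.0, 285.6], [0.0, 544.6, 205.8], [0.0, 0.0, 1.0]] 0.06289039968150938 [ 1.153 -0.302  1.153] [[0.471, 0.882, 0.015], [0.744, -0.388, -0.544], [-0.474, 0.268, -0.839]]
box [([212.0, 161.0, 317.0, 280.0], 0.68)]
lid [([213.0, 165.0, 267.0, 263.0], 0.57)]
lid_edge [([213.0, 167.0, 262.0, 262.0], 0.68), ([268.0, 175.0, 313.0, 229.0], 0.31)]
wing_top [([217.0, 184.0, 254.0, 207.0], 0.83)]
keeper [([217.0, 184.0, 256.0, 208.0], 0.39)]
strip [([271.0, 176.0, 305.0, 218.0], 0.47), ([272.0, 271.0, 304.0, 297.0], 0.24)]
cushion [([269.0, 182.0, 311.0, 231.0], 0.5), ([211.0, 168.0, 264.0, 261.0], 0.18)]
latch [([214.0, 178.0, 254.0, 210.0], 0.74), ([270.0, 178.0, 314.0, 231.0], 0.51)]
attenuator []
reel [([275.0, 272.0, 302.0, 299.0], 0.75)]
screwdriver [([276.0, 272.0, 301.0, 297.0], 0.4)]
meter [([376.0, 117.0, 436.0, 180.0], 0.73), ([172.0, 232.0, 222.0, 297.0], 0.26)]
tray [([220.0, 149.0, 263.0, 184.0], 0.56)]
probe [([103.0, 251.0, 122.0, 299.0], 0.62)]
breadboard [([174.0, 230.0, 222.0, 295.0], 0.66)]
top [[429.0, 0.0, 274.3], [0.0, 429.0, 207.3], [0.0, 0.0, 1.0]] -0
[... 907 characters left out ...]
223.0], 0.49)]
{'t': 1.6, 'q': array([-1.28098813e+00,  5.27099066e-02,  1.61287906e+00, -1.47421861e-05,
        1.47602173e+00, -1.18980854e-01]), 'dq': array([ 8.47171446e-04, -2.40878196e-06,  9.75768986e-04,  5.88825057e-04,
        8.10806403e-04, -3.34496521e-04]), 'effort': array([ 2.39617139e-04, -3.93667781e+01, -3.70452726e+01, -8.69566793e-05,
        5.18680026e-04,  1.13149682e-06]), 'tool_pos': array([ 0.24843939, -0.5734827 ,  0.23130995]), 'tool_rot': array([-3.07618063e+00, -6.37661399e-01,  2.53867836e-05]), 'contact_force': array([-0.21655647,  0.99458932,  0.31233269]), 'wrist_torque': array([ 0.03860983, -0.04085938, -0.02043678]), 'opening': 0.08542104879390341} 0.0187
```

View pics/scene0.png

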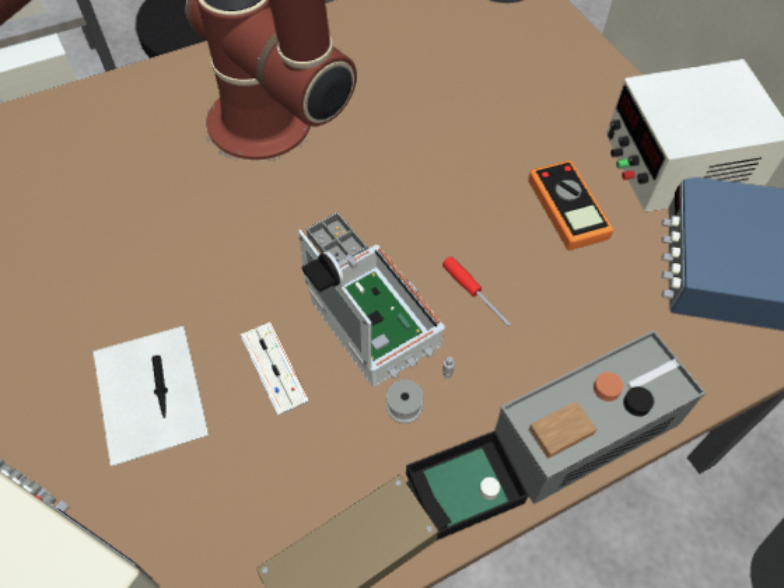

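```bash
python3 - <<'E'
import cv2
a=cv2.imread("pics/top0.png"); a=cv2.resize(a,(560,420)) 
cv2.imwrite("pics/topc.png",cv2.resize(a[150:300,210:380],(680,600),interpolation=cv2.INTER_CUBIC))
E
```

```text
(no output)
```

View pics/topc.png

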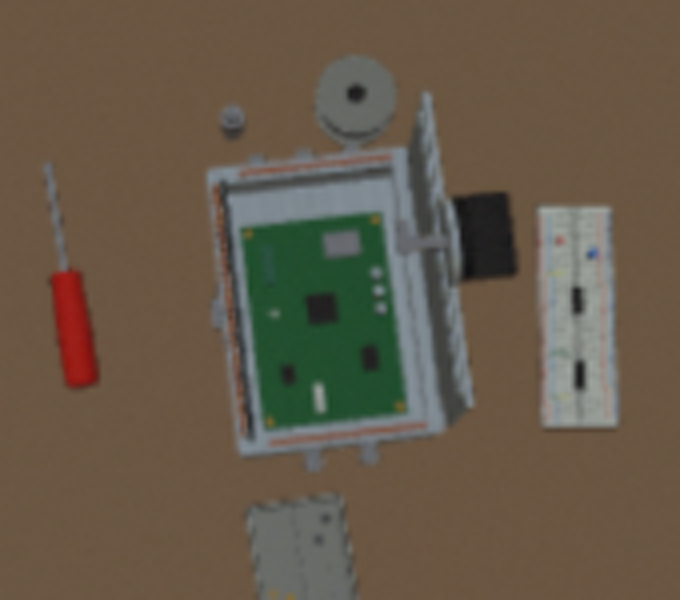

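The scene picture shows the box with the lid about upright and the wing pointing to the robot's right (-y). The front/strip side faces +y: in the top crop the rim corners are at about (208,170), (240,455), (405,148) and (443,432), the lid's top corners at (427,95) and (472,405). I'll fit the box pose and lid angle to these.

```bash
cat > geo.py <<'E'
import numpy as np
from station import calibration
from scipy.optimize import least_squares
def proj(X,c="top"):
    k=calibration(c); P=np.atleast_2d(X)@k["R"].T+k["t"]; s=P[:,:2]/P[:,2:]
    s=s*(1+k["k1"]*(s**2).sum(1,keepdims=True)); m=k["mtx"]
    return s*[m[0,0],m[1,1]]+[m[0,2],m[1,2]]
def b2w(p,x,y,a):
    p=np.atleast_2d(p).astype(float); c,s=np.cos(a),np.sin(a)
    return np.c_[x+c*p[:,0]-s*p[:,1],y+s*p[:,0]+c*p[:,1],p[:,2]]
def lidp(r,y,h,th): # r from hinge, h above outer face
    d=h+.0025
    return [.074-r*np.cos(th)+d*np.sin(th),y,.0735+r*np.sin(th)+d*np.cos(th)]
E
python3 - <<'E'
from geo import *
cr=lambda u,v:(210+u/4,150+v/4)
rim=[(-.07,.1,.07),(-.07,-.1,.07),(.07,.1,.07),(.07,-.1,.07)]
pr=np.array([cr(208,170),cr(240,455),cr(405,148),cr(443,432)])
pl=np.array([cr(427,95),cr(472,405)])
sc=np.array([300,232])/1.4, np.array([365,312])/1.4
def f(v):
    x,y,a,th=v
    L=[lidp(.144,.1,0,th),lidp(.144,-.1,0,th)]
    w=proj(b2w(lidp(.161,0,.036,th),x,y,a))-[[(443+515)/8+210+6,150+235/4]]
    return np.r_[(proj(b2w(rim,x,y,a))-pr).ravel(),(proj(b2w(L,x,y,a))-pl).ravel(),
      (proj(b2w(L,x,y,a),"scene")-[[370/1.4,350/1.4],[300/1.4,231/1.4]]).ravel()*.5]
r=least_squares(f,[.5,0,-1.6,1.5],loss="soft_l1"); print(r.x.round(4),r.fun.round(1))
x,y,a,th=r.x
W=b2w(lidp(.161,0,.036,th),x,y,a); print("wing",W.round(3),proj(W).round(0),proj(W,"scene").round(0))
print("wing shut",b2w([-.087,0,.112],x,y,a).round(3),"edge",b2w([lidp(.144,0,0,th),lidp(.144,.07,0,th),lidp(.144,-.07,0,th)],x,y,a).round(3), "hinge",b2w([.074,0,.0735],x,y,a).round(3))
E
```

```text
[ 0.5496 -0.0105 -1.4642  1.538 ] [ 0.2  0.4  0.2 -0.7 -0.3  0.4 -0.2 -0.9 -0.1 -1.1 -0.2  0.3 -0.6 -9.4
 -1.  -0.4]
wing [[ 0.561 -0.117  0.236]] [[337. 208.]] [[221. 199.]]
wing shut [[0.54  0.076 0.112]] edge [[ 0.557 -0.082  0.218]
 [ 0.627 -0.074  0.218]
 [ 0.488 -0.089  0.218]] hinge [[ 0.557 -0.084  0.074]]
```

```bash
python3 -m creep '[[0,0,0,0,0,0,-8.08],[0,0,0,0,0,0,-8.08],[0,0,0,0,0,0,-8.08],[0,0,0,0,0,0,-8.08],[0,0,0,0,0,0,-8.08],[0,0,0,0,0,0,-8.08],[0,0,0,0,0,0,-8.08],[0,0,0,0,0,0,-8.08],[0,0,0,0,0,0,-8.08],[0,0,0,0,0,0,0]]'
cat >> geo.py <<'E'
BX=(.5496,-.0105,-1.4642); TH0=1.538
from scipy.spatial.transform import Rotation as Ro
from station import ctrl
def st():
    o=ctrl.get_obs(); R=Ro.from_rotvec(o["tool_rot"]).as_matrix(); c,s=np.cos(BX[2]),np.sin(BX[2])
    d=o["tool_pos"]-[BX[0],BX[1],0]
    return o,R,np.array([c*d[0]+s*d[1],-s*d[0]+c*d[1],d[2]])
def goto(pb):
    o,R,b=st(); d=R.T@(b2w(pb,*BX)[0]-o["tool_pos"])
    print("t",round(o["t"],2),"box",b.round(4),"shift mm",(d*1e3).round(1),"toolx",np.degrees(np.arctan2(R[1,0],R[0,0])).round(1),"z",R[:,2].round(3),"j6",o["q"][5].round(2),"F",o["contact_force"].round(1))
E
python3 -c "
from geo import *
goto([.125,-.07,.205])"
```

```text
t: 2.6
tool_pos: [0.2485, -0.5735, 0.2313]
tool_rot: [-2.1, -2.337, -0.0]
contact_force: [0.8, 0.2, -0.7]
opening: -0.0001
t 2.6 box [ 0.5277 -0.3593  0.2313] shift mm [402.6 289.5  26.3] toolx 96.1 z [ 0.  0. -1.] j6 -1.39 F [ 0.8  0.2 -0.7]
```

```bash
python3 -m creep '[[0,0.027,0.0193,0.0018,0,0,0],[0,0.027,0.0193,0.0018,0,0,0],[0,0.027,0.0193,0.0018,0,0,0],[0,0.027,0.0193,0.0018,0,0,0],[0,0.027,0.0193,0.0018,0,0,0],[0,0.027,0.0193,0.0018,0,0,0],[0,0.027,0.0193,0.0018,0,0,0],[0,0.027,0.0193,0.0018,0,0,0],[0,0.027,0.0193,0.0018,0,0,0],[0,0.027,0.0193,0.0018,0,0,0],[0,0.027,0.0193,0.0018,0,0,0],[0,0.027,0.0193,0.0018,0,0,0],[0,0.027,0.0193,0.0018,0,0,0],[0,0.027,0.0193,0.0018,0,0,0],[0,0.027,0.0193,0.0018,0,0,0],[0,0,0,0,0,0,0]]'
python3 - <<'E'
from geo import *
from station import get_image
import cv2
goto([.125,-.07,.205])
for c,s in (("scene",(150,300,180,350)),):
    im=get_image(c)[130:310,180:340,::-1]; cv2.imwrite("pics/s1.png",cv2.resize(im,None,fx=3,fy=3,interpolation=cv2.INTER_CUBIC))
# tip path for fold: contact finger front lower edge at lid r
w=.011
for th in np.arange(1.538,-.01,-.12):
    r=.125
    p=np.array(lidp(r,-.07,0,th)); n=np.array([np.sin(th),0,np.cos(th)])
    print(round(th,2),(p[[0,2]]*1e3).round(0), "tcp x",round((p[0]+w)*1e3))
E
```

```text
t: 4.2
tool_pos: [0.4939, -0.1371, 0.2041]
tool_rot: [-2.097, -2.338, -0.001]
contact_force: [-0.7, -0.9, 0.5]
opening: 0.0001
t 4.2 box [ 0.1199 -0.0688  0.2041] shift mm [-5.1 -1.2 -0.9] toolx 96.2 z [ 0.     0.001 -1.   ] j6 -0.53 F [-0.7 -0.9  0.5]
1.54 [ 72. 199.] tcp x 83
1.42 [ 57. 197.] tcp x 68
1.3 [ 43. 195.] tcp x 54
1.18 [ 28. 190.] tcp x 39
1.06 [ 15. 184.] tcp x 26
0.94 [  2. 176.] tcp x 13
0.82 [-10. 166.] tcp x 1
0.7 [-20. 156.] tcp x -9
0.58 [-29. 144.] tcp x -18
0.46 [-37. 131.] tcp x -26
0.34 [-43. 117.] tcp x -32
0.22 [-48. 103.] tcp x -37
0.1 [-50.  88.] tcp x -39
```

View pics/s1.png

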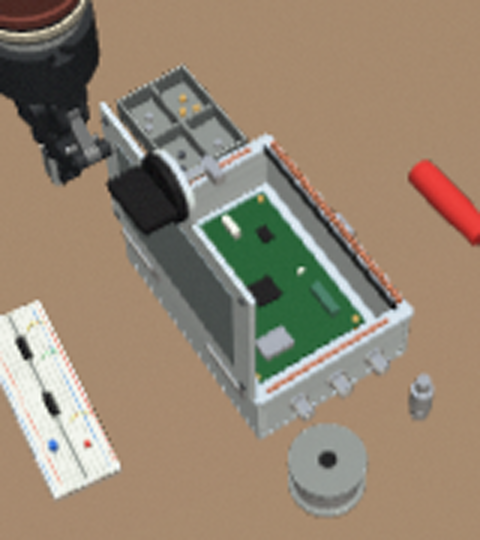

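```bash
python3 -m creep '[[0,0.0185,-0.005,0.0025,0,0,0],[0,0.0185,-0.005,0.0025,0,0,0],[0,0.015,0,0.002,0,0,0],[0,0.014,0,0.002,0,0,0],[0,0.015,0,0.005,0,0,0],[0,0.013,0,0.006,0,0,0],[0,0.013,0,0.008,0,0,0],[0,0.012,0,0.010,0,0,0],[0,0.010,0,0.010,0,0,0],[0,0.009,0,0.012,0,0,0],[0,0.008,0,0.013,0,0,0],[0,0.006,0,0.014,0,0,0],[0,0,0,0,0,0,0]]'
python3 - <<'E'
from geo import *
from station import get_image
import cv2
goto([-.037,-.08,.103])
im=get_image("scene")[130:310,180:340,::-1]; cv2.imwrite("pics/s2.png",cv2.resize(im,None,fx=3,fy=3,interpolation=cv2.INTER_CUBIC))
E
```

```text
t: 5.55
tool_pos: [0.4645, 0.0111, 0.1139]
tool_rot: [-2.095, -2.334, 0.005]
contact_force: [0.3, 0.0, -1.4]
opening: -0.0
t 5.55 box [-0.0305 -0.0823  0.1139] shift mm [ 6.5  2.4 10.9] toolx 96.2 z [-0.006  0.001 -1.   ] j6 -0.24 F [ 0.3  0.  -1.4]
```

View pics/s2.png

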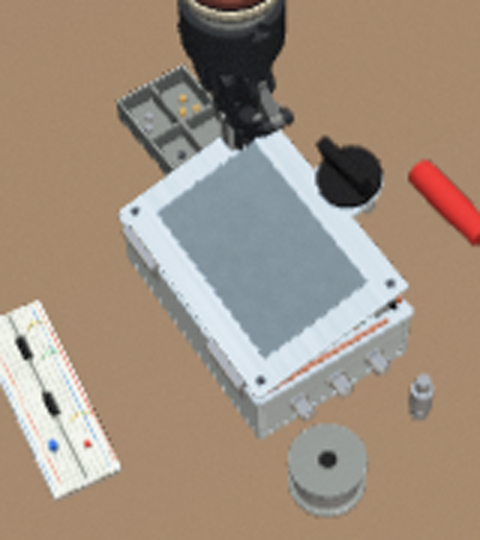

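```bash
python3 -m creep '[[0,0.005,0,0.011,0,0,0],[0,0.003,0,0.011,0,0,0],[0,0.001,0,0.007,0,0,0],[0,0,0,0.003,0,0,0],[0,0,0,0,0,0,0],[0,0,0,0,0,0,0],[0,0,0,0,0,0,0]]'; python3 -m creep '[[0,0,0,0.001,0,0,0],[0,0,0,0,0,0,0]]'
```

```text
t: 6.3
tool_pos: [0.4662, 0.019, 0.0858]
tool_rot: [2.099, 2.337, 0.001]
contact_force: [-0.1, -0.3, 0.7]
opening: 0.0001
t: 6.5
tool_pos: [0.4659, 0.0191, 0.0844]
tool_rot: [2.099, 2.337, 0.0]
contact_force: [0.4, 0.5, 0.5]
opening: 0.0005
```

```bash
python3 -m creep '[[0,0,0,0.002,0,0,0],[0,0,0,0.001,0,0,0],[0,0,0,0,0,0,0]]';python3 -m creep '[[0,0,0,0.001,0,0,0],[0,0,0,0.001,0,0,0],[0,0,0,0,0,0,0]]'
```

```text
t: 6.8
tool_pos: [0.4657, 0.0192, 0.0813]
tool_rot: [-2.099, -2.337, 0.0]
contact_force: [0.4, 0.5, 0.2]
opening: -0.0003
t: 7.1
tool_pos: [0.4659, 0.0192, 0.0802]
tool_rot: [-2.099, -2.337, 0.0]
contact_force: [-2.2, 1.1, 5.4]
opening: 0.0002
```

```bash
python3 -m creep '[[0,0,0,-0.01,0,0,0],[0,0,0,-0.03,0,0,0],[0.5,-0.02,0,-0.035,0,0,0],[0.5,-0.02,-0.02,-0.02,0,0,0],[0.5,0,-0.02,0,0,0,0],[0.5,0,-0.02,0,0,0,0],[0.5,0,0,0,0,0,0]]'
python3 - <<'E'
from geo import *
from station import get_image, models
import cv2
goto([-.085,0,.165])
A=get_image("scene"); B=get_image("top")
for c in ("scene","top"):
    print(c,[(np.round(d["extent"]).tolist(),round(d["conf"],2)) for d in models.search_frame(c,"wing_top")[:2]], proj(b2w([-.085,0,.119],*BX),c).round(1))
a=cv2.resize(A[150:250,255:335,::-1],(480,600),interpolation=cv2.INTER_CUBIC)
b=cv2.resize(B[190:250,230:290,::-1],(320,320),interpolation=cv2.INTER_CUBIC)
b=cv2.copyMakeBorder(b,0,280,0,0,cv2.BORDER_CONSTANT)
cv2.imwrite("pics/s3.png",np.hstack([a,b]))
E
```

```text
t: 7.8
tool_pos: [0.4094, -0.0272, 0.1746]
tool_rot: [2.1, 2.335, 0.001]
contact_force: [0.3, -0.8, -0.2]
opening: 0.0429
t 7.8 box [ 0.0017 -0.1412  0.1746] shift mm [ 86.8 141.1   9.7] toolx 96.1 z [ 0.001 -0.    -1.   ] j6 -0.35 F [ 0.3 -0.8 -0.2]
scene [([287.0, 184.0, 310.0, 211.0], 0.79)] [[297.3 189.1]]
top [([252.0, 218.0, 268.0, 237.0], 0.61), ([223.0, 192.0, 234.0, 244.0], 0.27)] [[260.3 225.1]]
```

View pics/s3.png

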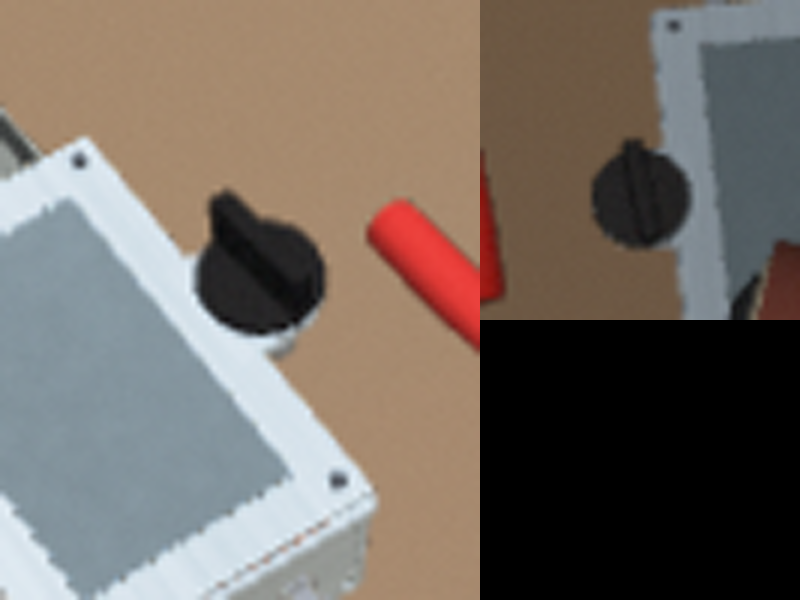

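```bash
python3 - <<'E'
from geo import *
from scipy.optimize import least_squares as ls
from itertools import product
obs={"scene":[(255+222/6,150+197/6),(255+305/6,150+272/6)],"top":[(230+153/5.333,190+143/5.333),(230+170/5.333,190+236/5.333)]}
for c,p in obs.items():
    W=[ls(lambda v:(proj([v[0],v[1],.119],c)[0]-q),[.54,.07]).x for q in p]
    d=W[0]-W[1]; print(c,np.round(W,3).tolist(),"len",np.hypot(*d).round(3),"ang",np.degrees(np.arctan2(d[1],d[0])).round(1))
print("box x angle",np.degrees(BX[2]), b2w([-.085,0,.119],*BX).round(3))
E
```

```text
scene [[0.519, 0.072], [0.565, 0.083]] len 0.047 ang -166.0
top [[0.563, 0.078], [0.516, 0.07]] len 0.048 ang 10.1
box x angle -83.89248036305513 [[0.541 0.074 0.119]]
```

```bash
python3 -m creep '[[0.5,0.0145,0.0235,0,0,0,0],[0.5,0.0145,0.0235,0,0,0,0],[0.5,0.0145,0.0235,0,0,0,0],[0.5,0.0145,0.0235,0,0,0,0],[0.5,0.0145,0.0235,0,0,0,0],[0.5,0.0145,0.0235,0,0,0,0],[0.5,0,0,0,0,0,-8.1],[0.5,0,0,0,0,0,-8.1],[0.5,0,0,0,0,0,-8.1],[0.5,0,0,0,0,0,-8.1],[0.5,0,0,0,0,0,-8.1],[0.5,0,0,0,0,0,-8.1],[0.5,0,0,0,0,0,-8.1],[0.5,0,0,0,0,0,-8.1],[0.5,0,0,0,0,0,-8.1],[0.5,0,0,0,0,0,-8.1],[0.5,0,0,0,0,0,-8.1],[0.5,0,0,0,0,0,-8.1],[0.5,0,0,0,0,0,0]]'
python3 -c "
from geo import *
goto([-.086,0,.096])"
```

```text
t: 9.9
tool_pos: [0.5418, 0.0749, 0.1737]
tool_rot: [0.365, -3.119, -0.0]
contact_force: [-1.1, 0.0, 0.1]
opening: 0.0428
t 9.9 box [-0.0858  0.0013  0.1737] shift mm [ 1.2  0.3 77.7] toolx -166.6 z [-0.001  0.    -1.   ] j6 -1.8 F [-1.1  0.   0.1]
```

```bash
python3 -m creep '[[0.5,0.001,0,0.02,0,0,0],[0.5,0,0,0.02,0,0,0],[0.5,0,0,0.015,0,0,0],[0.5,0,0,0.012,0,0,0],[0.5,0,0,0.006,0,0,0],[0.5,0,0,0,0,0,0]]'; python3 -m creep '[[0.5,0,0,0.003,0,0,0],[0.5,0,0,0,0,0,0]]'
python3 - <<'E'
from geo import *
from station import get_image
import cv2
goto([-.086,0,.096])
A=get_image("scene")
cv2.imwrite("pics/s4.png",cv2.resize(A[140:250,235:345,::-1],(600,600),interpolation=cv2.INTER_CUBIC))
E
```

```text
t: 10.5
tool_pos: [0.5398, 0.0744, 0.1003]
tool_rot: [0.364, -3.119, -0.0]
contact_force: [-0.1, 0.1, 0.5]
opening: 0.0427
t: 10.7
tool_pos: [0.5408, 0.0743, 0.0989]
tool_rot: [-0.364, 3.119, -0.0]
contact_force: [0.0, -0.9, 0.6]
opening: 0.042
t 10.7 box [-0.0853  0.0002  0.0989] shift mm [0.2 0.7 2.9] toolx -166.7 z [ 0.001  0.    -1.   ] j6 -1.8 F [ 0.  -0.9  0.6]
```

View pics/s4.png

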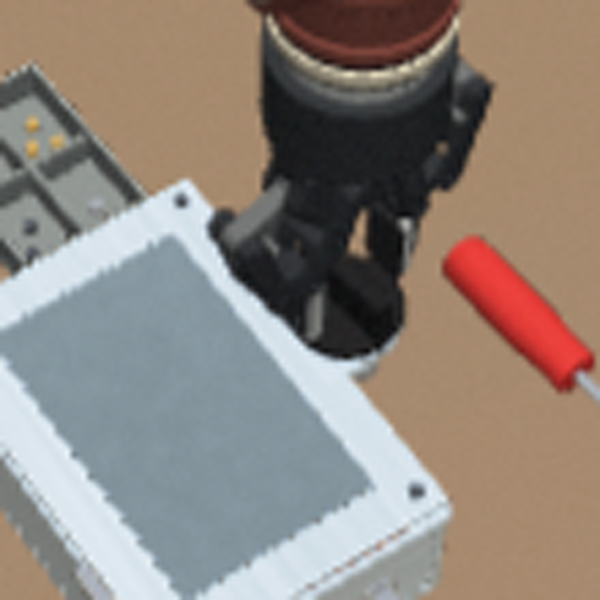

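The fingers straddle the wing (wing at about (370,280), fingers at (310,300) and (390,240)). Next I close on it.

```bash
python3 -m creep '[[0.3,0,0,0,0,0,0],[0.2,0,0,0,0,0,0],[0.1,0,0,0,0,0,0],[0.05,0,0,0,0,0,0],[0,0,0,0,0,0,0],[0,0,0,0,0,0,0],[0,0,0,0,0,0,0]]' 50
python3 -c "
from geo import *
goto([-.086,0,.096]); print(st()[0]['wrist_torque'].round(2))"
```

```text
t: 11.45
tool_pos: [0.5403, 0.0754, 0.0987]
tool_rot: [-0.365, 3.12, 0.004]
contact_force: [-1.0, 6.3, 2.9]
opening: 0.0103
t 11.45 box [-0.0865 -0.0001  0.0987] shift mm [-0.1 -0.5  2.7] toolx -166.7 z [-0.     0.003 -1.   ] j6 -1.8 F [-1.   6.3  2.9]
[ 1.28  0.37 -0.06]
```

```bash
python3 -m creep '[[0,0,0.0005,0.001,0,0,0],[0,0,0.0003,0.001,0,0,0],[0,0,0.0003,0.001,0,0,0],[0,0,0,0,0,0,0]]' 80; python3 -m creep '[[0,0,0.0003,0.001,0,0,0],[0,0,0.0003,0.001,0,0,0],[0,0,0,0,0,0,0]]'
```

```text
t: 11.85
tool_pos: [0.5403, 0.0759, 0.0961]
tool_rot: [-0.365, 3.12, 0.001]
contact_force: [-2.7, 4.7, 5.4]
opening: 0.0089
t: 12.15
tool_pos: [0.5403, 0.0761, 0.0945]
tool_rot: [-0.365, 3.12, -0.001]
contact_force: [-3.6, 3.7, 7.8]
opening: 0.0092
```

```bash
python3 -m creep '[[0,0,0.0003,0.001,0,0,0],[0,0,0.0003,0.001,0,0,0],[0,0,0,0,0,0,0]]'; python3 -m creep '[[0,0,0.0003,0.001,0,0,0],[0,0,0,0,0,0,0]]'; python3 -m creep '[[0,0,0,0.001,0,0,0],[0,0,0,0,0,0,0]]'
```

```text
t: 12.45
tool_pos: [0.5403, 0.0763, 0.0931]
tool_rot: [-0.366, 3.12, -0.002]
contact_force: [-4.2, 3.4, 9.9]
opening: 0.0092
t: 12.65
tool_pos: [0.5403, 0.0763, 0.0924]
tool_rot: [-0.366, 3.12, -0.003]
contact_force: [-5.8, 1.7, 11.4]
opening: 0.0093
t: 12.85
tool_pos: [0.5403, 0.0764, 0.0918]
tool_rot: [-0.366, 3.12, -0.003]
contact_force: [-6.1, 2.5, 13.7]
opening: 0.0092
```

```bash
python3 -m creep '[[0,0,0,0.001,0,0,0],[0,0,0,0,0,0,0]]'; python3 -m creep '[[0,0,0,0.0007,0,0,0],[0,0,0,0,0,0,0]]'
```

```text
t: 13.05
tool_pos: [0.5403, 0.0764, 0.0916]
tool_rot: [-0.366, 3.12, -0.003]
contact_force: [-8.9, 1.7, 17.1]
opening: 0.0093
t: 13.25
tool_pos: [0.5404, 0.0764, 0.0915]
tool_rot: [0.366, -3.12, 0.003]
contact_force: [-11.1, 2.7, 20.7]
opening: 0.0088
```

```bash
python3 -m creep '[[0,0.0007,0,0.0006,0,0,0],[0,0,0,0,0,0,5],[0,0,0,0,0,0,5],[0,0,0,0,0,0,5],[0,0,0,0,0,0,0]]'; python3 -c "
from geo import *
goto([-.086,0,.09]); print(st()[0]['wrist_torque'].round(2))"
```

```text
t: 13.75
tool_pos: [0.5403, 0.0763, 0.0914]
tool_rot: [0.046, 3.14, -0.003]
contact_force: [-9.4, 2.8, 21.2]
opening: 0.0092
t 13.75 box [-0.0873 -0.      0.0914] shift mm [-0.2 -1.2  1.4] toolx 178.3 z [ 0.002 -0.002 -1.   ] j6 -1.54 F [-9.4  2.8 21.2]
[ 0.04  1.84 -0.06]
```

```bash
python3 -m creep '[[0,0.0005,0,0.0003,0,0,6],[0,0,0,0,0,0,6],[0,0,0,0,0,0,6],[0,0,0,0,0,0,0]]'; python3 -m creep '[[0,0,0,0,0,0,6],[0,0,0,0,0,0,6],[0,0,0,0,0,0,0]]';  python3 -c "
from geo import *
goto([-.086,0,.09]); print(st()[0]['wrist_torque'].round(2))"
```

```text
t: 14.15
tool_pos: [0.5401, 0.0761, 0.0914]
tool_rot: [0.537, 3.093, -0.003]
contact_force: [-9.4, 2.0, 22.3]
opening: 0.0092
t: 14.45
tool_pos: [0.54, 0.0761, 0.0914]
tool_rot: [0.858, 3.02, -0.003]
contact_force: [-8.7, 0.9, 22.6]
opening: 0.0094
t 14.45 box [-0.0871 -0.0003  0.0914] shift mm [-0.9 -0.7  1.4] toolx 148.3 z [ 0.002 -0.002 -1.   ] j6 -1.01 F [-8.7  0.9 22.6]
[-0.01  1.95 -0.04]
```

```bash
python3 -m creep '[[0,0,0,0,0,0,6],[0,0,0,0,0,0,6],[0,0,0,0,0,0,6],[0,0,0,0,0,0,6],[0,0,0,0,0,0,0]]'; python3 -m creep '[[0,0,0,0,0,0,6],[0,0,0,0,0,0,6],[0,0,0,0,0,0,6],[0,0,0,0,0,0,0]]';  python3 -c "
from geo import *
goto([-.086,0,.09]); print(st()[0]['wrist_torque'].round(2))"
```

```text
t: 14.95
tool_pos: [0.5397, 0.0761, 0.0913]
tool_rot: [1.467, 2.776, -0.002]
contact_force: [-10.0, 0.8, 22.9]
opening: 0.0091
t: 15.35
tool_pos: [0.5396, 0.0761, 0.0913]
tool_rot: [1.883, 2.512, -0.002]
contact_force: [-10.7, 0.7, 22.4]
opening: 0.0089
t 15.35 box [-0.0872 -0.0008  0.0913] shift mm [-1.3  0.6  1.3] toolx 106.3 z [ 0.001 -0.002 -1.   ] j6 -0.28 F [-10.7   0.7  22.4]
[ 0.13  2.2  -0.09]
```

```bash
python3 -m creep '[[0,0,0,0,0,0,4],[0,0,0,0,0,0,4],[0,0,0,0,0,0,0]]'; python3 -c "
from geo import *
goto([-.086,0,.09]); print(st()[0]['wrist_torque'].round(2))";  python3 -m creep '[[0,0,0,0,0,0,3],[0,0,0,0,0,0,0],[0,0,0,0,0,0,0]]'; python3 -c "
from geo import *
goto([-.086,0,.09]); print(st()[0]['wrist_torque'].round(2))"
```

```text
t: 15.65
tool_pos: [0.5395, 0.0761, 0.0912]
tool_rot: [2.054, 2.375, -0.002]
contact_force: [-10.6, 1.4, 22.1]
opening: 0.0092
t 15.65 box [-0.0872 -0.0009  0.0912] shift mm [-1.3  0.8  1.2] toolx 98.3 z [ 0.    -0.002 -1.   ] j6 -0.14 F [-10.6   1.4  22.1]
[ 0.21  2.27 -0.07]
t: 15.95
tool_pos: [0.5394, 0.0762, 0.0912]
tool_rot: [2.112, 2.323, -0.002]
contact_force: [-10.2, 1.1, 23.4]
opening: 0.0092
t 15.95 box [-0.0873 -0.0009  0.0912] shift mm [-1.2  0.9  1.2] toolx 95.4 z [ 0.    -0.002 -1.   ] j6 -0.09 F [-10.2   1.1  23.4]
[0.23 2.34 0.37]
```

```bash
python3 -m creep '[[0,0,0,-0.001,0,0,0],[0,0,0,-0.001,0,0,0],[0,0,0,-0.001,0,0,0],[0,0,0,-0.001,0,0,0],[0,0,0,0,0,0,0]]'; python3 -m creep '[[0.2,0,0,0,0,0,0],[0.4,0,0,0,0,0,0],[0.5,0,0,0,0,0,0],[0.5,0,0,0,0,0,0],[0.5,0,0,0,0,0,0],[0.5,0,0,0,0,0,0]]'
```

```text
t: 16.45
tool_pos: [0.5393, 0.076, 0.0924]
tool_rot: [2.112, 2.322, -0.001]
contact_force: [-2.1, 1.2, 8.1]
opening: 0.0094
t: 17.05
tool_pos: [0.5384, 0.0767, 0.0905]
tool_rot: [-2.115, -2.323, 0.001]
contact_force: [0.5, -0.2, 0.1]
opening: 0.043
```

```bash
python3 -m creep '[[0.5,0,0,-0.015,0,0,0],[0.5,0,0,-0.025,0,0,0],[0.5,0,0,-0.03,0,0,0],[0.5,-0.03,-0.02,-0.03,0,0,0],[0.5,-0.03,-0.03,0,0,0,0],[0.5,-0.03,-0.03,0,0,0,0],[0.5,-0.03,-0.03,0,0,0,0],[0.5,0,-0.03,0,0,0,0],[0.5,0,0,0,0,0,0],[0.5,0,0,0,0,0,0]]'
python3 - <<'E'
from geo import *
from station import get_image
import cv2
A=get_image("scene"); B=get_image("top")
a=cv2.resize(A[150:250,245:325,::-1],(480,600),interpolation=cv2.INTER_CUBIC)
b=cv2.resize(B[190:250,230:290,::-1],(320,320),interpolation=cv2.INTER_CUBIC)
cv2.imwrite("pics/s5.png",np.hstack([a,cv2.copyMakeBorder(b,0,280,0,0,cv2.BORDER_CONSTANT)]))
for c in ("scene","top"):
  for z,x in((.112,-.087),(.119,-.085)): print(c,z,proj(b2w([[x-.026,0,z],[x+.026,0,z]],*BX),c).round(1).tolist())
E
```

```text
t: 18.05
tool_pos: [0.4106, -0.056, 0.1919]
tool_rot: [2.115, 2.32, 0.002]
contact_force: [0.2, 0.4, 0.1]
opening: 0.0426
scene 0.112 [[307.0, 185.3], [288.6, 195.5]]
scene 0.119 [[306.4, 184.0], [288.0, 194.2]]
top 0.112 [[250.0, 226.7], [269.2, 224.6]]
top 0.119 [[250.6, 226.2], [269.9, 224.0]]
```

View pics/s5.png

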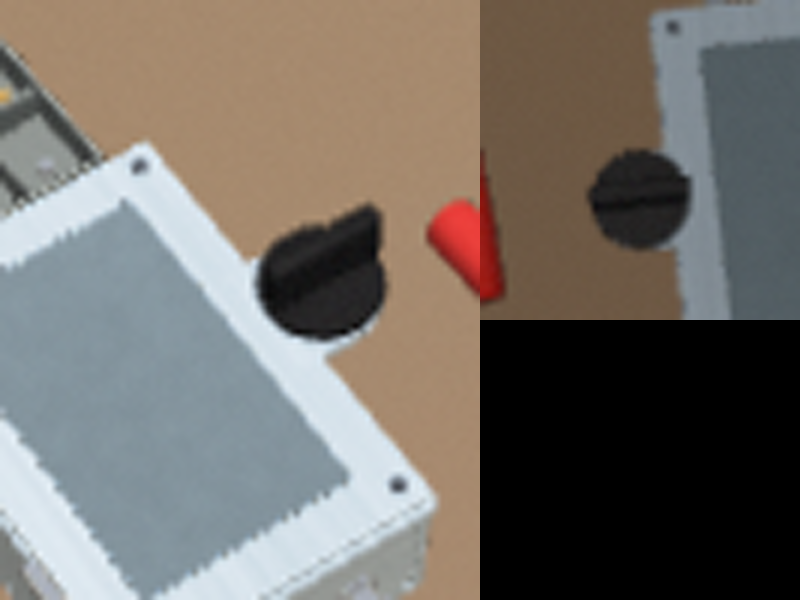

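The wing now lies along the box's x: in the top crop it runs from (590,197) to (690,185), against a predicted (587,196) to (689,185) for latched. The gripper is clear of it.

```bash
python3 -c "
from station import finish_job; print(finish_job())"
```

```text
the job is handed in; nothing more can be done
None
```

The lid is shut and latched, the gripper is clear, and the job is handed in; no verdict was reported.

**What I did:**
- **Folding:** I pushed the lid down with the shut fingers until I felt the contact strip, at about 5 N.
- **Pressing:** I gripped the wing and pressed the lid onto its cushion with about 21–23 N. By my estimate that put about 12 N on the cushion, against its 50 N limit.
- **Turning:** I turned the wing about 98° clockwise to its stop. There was no sign of the pawl jamming against the keeper. At the stop the wrist torque jumped to about 0.4 N m.
- **Releasing:** I eased off, opened the gripper and backed away, finishing at about 18 s of the 58 s.

**Last checks:**
- In the top picture the wing lies along the box's x axis, within about 1 pixel of where it should be when latched.
- Contact force after backing away was near zero.

**Less certain:**
- **Lid angle:** I did not measure the final lid angle separately. That it is held down rests on the wing's position and on the force dropping away as I eased off.
- **Starting wing angle:** The wing was not at its open stop when I first checked it with the lid down, but at about 0.2 rad.
- **Side force:** There was a side force of about 10 N on the tool during the turn, with no visible effect.
- **Bystanders:** I did not measure them again at the end. The tool was always above them, and the later pictures show no change in the parts they cover.

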